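# Pack the nesting ring moulds into their tray

### The job

Pack away the ring mould set in the round tray, from the inside out and one piece at a time: stand the pusher in the middle of the tray, then put the small ring over it, then the medium ring over that, then the large ring, all standing flat on the tray's floor inside one another. Last, set the lid on top so that it sits level and fully down with its skirt round the large ring, and leave the piping tip, the coupler and the teaspoon where they are.

Things in the scene. Friction and masses are not known exactly. Their poses are not given: they have to be found in the camera images.
- tray: Round shallow steel tray, open upward, fixed to the worktop: outside diameter 98 mm, inside diameter 92 mm, floor 3 mm thick, rim top 6 mm above the worktop. Origin at the centre of its underside, on the worktop; z up.
- pusher: Small steel pusher standing upright: round foot 26 mm in diameter and 5 mm thick, stem 12 mm in diameter, black cylindrical grip 18 mm in diameter from 21 mm up to the top at 40 mm. Origin at the centre of its underside, z up along its axis.
- ring_small: The smallest of three plain straight-sided steel ring moulds, open at both ends, standing upright: outside diameter 40 mm, inside diameter 36 mm, 45 mm high. Origin at the centre of its lower rim, z up along its axis.
- ring_medium: The middle one of three plain straight-sided steel ring moulds, open at both ends, standing upright: outside diameter 53 mm, inside diameter 49 mm, 45 mm high. Origin at the centre of its lower rim, z up along its axis.
- ring_large: The largest of three plain straight-sided steel ring moulds, open at both ends, standing upright: outside diameter 67 mm, inside diameter 63 mm, 45 mm high. Origin at the centre of its lower rim, z up along its axis.
- lid: Round steel lid lying skirt down: outside diameter 80 mm, inside diameter of the skirt 76 mm; its flat top, 3 mm thick, has its inner face 6 mm above the skirt's lower edge, which rests on the rings' upper rims when it is on. In the middle a black knob 22 mm in diameter, from 13 to 35 mm above the skirt's lower edge, on a 14 mm neck. Origin at the centre of the plane of the skirt's lower edge, z up.
- piping_tip: Bystander: steel piping tip standing on its wide end, a cone 25 mm in diameter and 40 mm high. Origin at the centre of its underside. Leave it alone.
- coupler: Bystander: white ribbed plastic coupler ring, 29 mm in diameter and 20 mm high. Origin at the centre of its underside. Leave it alone.
- teaspoon: Bystander: steel teaspoon lying flat, 137 mm long, 28 mm wide, 13 mm high. Origin under its middle. Leave it alone.
Mind the look-alikes: they are no part of the job. What is shaped like the ring_medium but green or orange is not meant.

How it is judged:
By the outcome, as a careful person would: the job done as asked, in the order asked, and still so for the second after the job is handed in, with the robot touching nothing.
It also fails if it takes over 128 s, if anything falls off the work surface, if the arm or the gripper's body presses on something with over 40 N, if the wrist force passes 120 N, or if a joint passes its speed limit or range.

### The arm

A 6-joint arm with a two-finger parallel gripper is mounted at the origin on a cart in front of the work surface, level with it; the furniture and walls round the work are solid. World frame = base frame: x ahead of the robot, y to its left, z up, the work surface at z = 0. Lengths are in m, angles in degrees, forces in N, time in s.
With the tool pointing down it reaches from about 0.3 to 0.95 m from the base axis. Payload 3.1 kg.
Tool frame: the origin (TCP) lies on the centre line of the jaws, within the pads' length; the fingertips stand 14 mm ahead of it and the grasp point (between the pads) lies 5 mm behind it; z points along the fingers, y is the line along which they close (so a half turn about z gives the same grasp; the last joint's range is limited). The gripper opens to 85 mm and grips with 20 to 120 N. Pads are 22 mm wide; open, the fingers measure 114 mm over their backs; the gripper's body (76 mm by 85 mm) begins 54 mm behind the grasp point. The pads swing forward as they close: fully open they stand 13 mm farther back than shut.
Start: joints at [-69.712, 17.653, 93.61, -0, 68.738, -3.994], TCP at [0.257, -0.57, 0.245] pointing down, gripper open.
Joint ranges: [-175.34, 175.34], [-45.06, 112.39], [2.9, 150.54], [-68.45, 248.45], [3.09, 151.38], [-168.51, 168.51]. Speed limits (degrees/s): [159.86, 159.86, 180, 180, 180, 180].

### API

Orientations are given as a 3x3 rotation matrix whose columns are the frame's x, y, z axes.
In Python, from plant import bot, eyes gives the robot as it stands.
- The arm moves only by the shell command python3 -m crank 'ROWS' [FORCE]. ROWS is JSON, one flat list of numbers, 7 for each row, row after row: the shift along the tool's x, y, z in mm, then the turn, a rotation vector about the tool's x, y, z in rad, then the closure, from -1 (fully open) to 1 (shut). A call has 1 to 12 rows; each row shifts and turns the commanded pose from where the row before left it, along the tool's axes as they then stand; what a row does not reach is not made up. A row lasts 1/10 s, in which the tool goes at most 50 mm and 8.59 degrees, less where a joint would pass 70% of its speed; a pose out of reach is approached as far as the arm can. A call is refused whole if a number of a shift passes 50 or a number of a turn 0.15, either way. A call with a gripper value outside its range is refused whole. The fingers move at their own pace and stop on an object; FORCE is the grip in N (left out, the last holds). Time passes only in rows, so rows that do not move let the fingers close. It gives the time, the measured TCP pose, the force, the opening and the grip force at its end, in the units of the state.
- bot.read_state(): the state, without advancing time (a new reading comes with each control period).
- eyes.snapshot(name): name is "side" or "top"; returns a dict with "img" (400x640x3 uint8, red, green, blue), "intrinsics" (3x3 intrinsics, pixels), "extrinsics" (4x4, takes a point from camera to world coordinates). Camera axes: x right, y down, z forward; pixel columns grow to the right and rows downward; lengths in m; the calibration is good to about 2 mm. A picture is of the moment at which its call begins. There is no depth.
- bot.hand_in(): hands the job in; it is judged then, once.
Trained networks look in the newest picture that a camera, given by its name, has taken for a name from the list of things; names that differ only in an ending like _2 or _b are one class to them, and where a whole thing is asked for, a point or a joint stands for the part that bears it (a point fixed in the world has none). Each returns a list of dicts, best first, with "score" (0 to 1); they miss things now and then, are a little off and sometimes report something else, mostly with a low value. They report only what shows in the picture. A call takes as long as a camera call. They do not tell look-alikes from the thing itself.
- eyes.spot_in(camera, query): "location" ([column, row] in pixels, amid what is visible of it).
The state is a dict: "clock": time; "joints": joint angles; "joint_vel": joint speeds; "joint_efforts": joint torques, N m; "eef_pos": TCP position; "tool_rot": TCP orientation; "ft_force": force on the tool from outside, world axes, zero at the start; "ft_torque": the same for the moment, N m; "finger_gap": opening from 0.0 (shut) to 1.0 (fully open); "gripper_force": force on a finger pad.
Only numpy, scipy, OpenCV 4.12 (cv2) and the standard library are available. Lean on these libraries where they do the work, as an engineer would, in place of code of your own. Each camera call takes 0.05 s, during which the arm holds its last target. There are 200 camera calls.

## Working session

There is one attempt and no reset: what is moved stays moved. The work goes in short steps, Python scripts to look and compute and a shell command to move; the robot and the scene stay as the last step left them, time stands still between calls to the robot, and variables do not carry over. Pictures are saved under pics/ and viewed, at most 14 in all, crops included, and the job is handed in when it is done.

```bash
ls; mkdir -p pics; cat > h.py <<'E'
import numpy as np, cv2
from plant import bot, eyes
def snap(c,fn=None):
    s=eyes.snapshot(c)
    if fn: cv2.imwrite('pics/'+fn,s['img'][:,:,::-1])
    return s
def ray(s,px,z):
    K=np.array(s['intrinsics']);E=np.array(s['extrinsics'])
    d=E[:3,:3]@np.linalg.solve(K,[px[0],px[1],1.]);o=E[:3,3]
    return o+d*(z-o[2])/d[2]
def proj(s,p):
    K=np.array(s['intrinsics']);E=np.array(s['extrinsics'])
    c=K@(E[:3,:3].T@(np.array(p)-E[:3,3]));return c[:2]/c[2]
E
python3 - <<'E'
from h import *
H=dict(tray=.003,pusher=.02,ring_small=.022,ring_medium=.022,ring_large=.022,lid=.015,piping_tip=.02,coupler=.01,teaspoon=.005)
st=bot.read_state();print(st['eef_pos'],np.round(st['tool_rot'],3).tolist(),st['finger_gap'],st['clock'])
for c in('top','side'):
    s=snap(c,c+'0.png');print(c,np.round(s['extrinsics'],3).tolist(),np.round(s['intrinsics'],0).tolist())
    for n,z in H.items():
        for d in eyes.spot_in(c,n)[:4]:print(n,round(d['score'],2),np.round(d['location']),ray(s,d['location'],z).round(3))
E
```

```text
pics
[ 0.25670945 -0.56898083  0.24404189] [[0.912, 0.411, -0.001], [0.411, -0.912, 0.002], [0.0, -0.002, -1.0]] 0.9990249621029973 0.0
top [[0.018, -0.989, 0.144, 0.348], [-1.0, -0.019, -0.003, 0.009], [0.005, -0.144, -0.99, 1.109], [0.0, 0.0, 0.0, 1.0]] [[377.0, 0.0, 313.0], [0.0, 377.0, 203.0], [0.0, 0.0, 1.0]]
pusher 0.39 [425. 257.] [ 0.356 -0.317  0.02 ]
ring_small 0.58 [315. 177.] [0.582 0.    0.022]
ring_medium 0.69 [259. 244.] [0.384 0.157 0.022]
ring_medium 0.69 [239. 167.] [0.609 0.226 0.022]
ring_medium 0.63 [268. 209.] [0.486 0.135 0.022]
ring_medium 0.54 [232. 205.] [0.494 0.241 0.022]
ring_large 0.79 [434. 178.] [ 0.588 -0.35   0.022]
lid 0.88 [284. 166.] [0.617 0.095 0.015]
piping_tip 0.41 [220. 250.] [0.364 0.27  0.02 ]
coupler 0.42 [217. 175.] [0.585 0.292 0.01 ]
teaspoon 0.59 [315. 178.] [0.582 0.    0.005]
side [[0.99, -0.103, 0.099, 0.391], [-0.142, -0.66, 0.738, -0.679], [-0.011, -0.744, -0.668, 0.626], [0.0, 0.0, 0.0, 1.0]] [[364.0, 0.0, 316.0], [0.0, 364.0, 201.0], [0.0, 0.0, 1.0]]
tray 0.59 [391. 234.] [ 0.64  -0.131  0.003]
pusher 0.28 [386. 300.] [ 0.573 -0.311  0.02 ]
ring_small 0.69 [306. 235.] [ 0.442 -0.123  0.022]
ring_medium 0.89 [264. 189.] [0.355 0.053 0.022]
ring_medium 0.8 [270. 168.] [0.375 0.14  0.022]
ring_medium 0.76 [306. 171.] [0.471 0.115 0.022]
ring_medium 0.74 [346. 146.] [0.602 0.214 0.022]
ring_large 0.95 [389. 315.] [ 0.568 -0.344  0.022]
lid 0.77 [362. 170.] [0.627 0.102 0.015]
teaspoon 0.6 [354. 198.] [0.583 0.002 0.005]
```

View pics/top0.png

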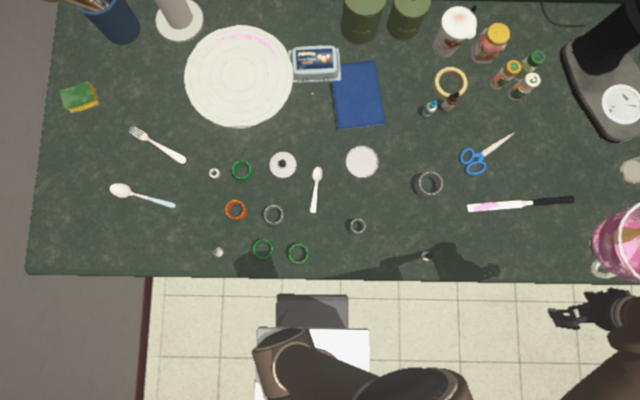

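View pics/side0.png

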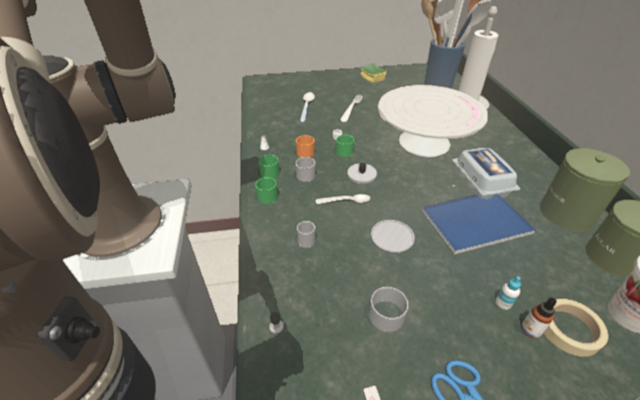

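The top view shows the tray at (362,162), lid (283,165), large ring (430,183), small ring (358,226), steel medium ring (273,214) and pusher (425,257). The green and orange look-alikes are at (242,170), (235,210), (263,249) and (298,253). In the side view the pusher is at (277,322), and the spoon lies at (343,199). Next I'll fit silhouettes to get positions.

```bash
cat > fit.py <<'E'
from h import *
from scipy.optimize import minimize
MOD=dict(tray=[(.049,0),(.049,.006)],ring_small=[(.02,0),(.02,.045)],ring_medium=[(.0265,0),(.0265,.045)],
 ring_large=[(.0335,0),(.0335,.045)],lid=[(.04,0),(.04,.009)])
A=np.linspace(0,2*np.pi,60)
def hull(s,m,x,y,z0=0):
    P=np.array([proj(s,(x+r*np.cos(a),y+r*np.sin(a),z+z0)) for r,z in m for a in A],np.float32)
    return cv2.convexHull(P)[:,0]
def mask(s,px,R=28,t=22):
    g=cv2.cvtColor(s['img'],cv2.COLOR_RGB2GRAY).astype(float)
    c,r=np.round(px).astype(int);m=np.zeros(g.shape,np.uint8)
    sl=np.s_[max(r-R,0):r+R,max(c-R,0):c+R];m[sl]=(g[sl]>np.median(g[sl])*0+t+BG)
    n,l,st,ce=cv2.connectedComponentsWithStats(m)
    k=1+np.argmax(st[1:,4]) ;return cv2.convexHull(np.argwhere(l==k)[:,::-1].astype(np.int32))[:,0]
BG=48
def bb(h):
    return np.r_[h.min(0),h.max(0)]
def fit(ss,name,p0,z0=0):
    obs=[bb(mask(s,proj(s,(*p0,.02+z0)),34)) for s in ss]
    def f(p):return np.concatenate([bb(hull(s,MOD[name],p[0],p[1],z0))-o for s,o in zip(ss,obs)])
    from scipy.optimize import least_squares
    r=least_squares(f,p0,loss='soft_l1',x_scale=.01,diff_step=1e-3);return r.x,r.fun
E
python3 - <<'E'
from fit import *
ss=[snap('top'),snap('side')]
g=dict(tray=(.632,-.134),ring_small=(.44,-.123),ring_medium=(.476,.117),ring_large=(.575,-.345),lid=(.622,.098))
out=[]
for n,p in g.items():
    x,f=fit(ss,n,p);print(n,x.round(4),f.round(1))
    for i,s in enumerate(ss):
        c=proj(s,(*x,.02));q=int(c[0])-32,int(c[1])-32
        im=s['img'][q[1]:q[1]+64,q[0]:q[0]+64,::-1].copy();im=cv2.resize(im,(240,240))
        h=((hull(s,MOD[n],*x)-q+.5)*240/64).astype(np.int32);cv2.polylines(im,[h],True,(0,0,255),1);out.append(im)
s=ss[1];print('pusher side foot',ray(s,(277,328),.003),'top grip',ray(s,(276,314),.04))
for i,p in ((0,(425,257)),(1,(277,322))):
    out.append(cv2.resize(ss[i]['img'][p[1]-32:p[1]+32,p[0]-32:p[0]+32,::-1],(240,240),interpolation=0))
im=np.vstack([np.hstack(out[i::2]) for i in (0,1)])
cv2.imwrite('pics/fit0.png',cv2.resize(im,(800,int(800*480/1440)*1)))
E
```

```text
tray [ 0.624  -0.1598] [ 25.3  21.9  -8.9 -12.8  11.2  31.3 -11.5  -1. ]
ring_small [ 0.3961 -0.1691] [ 42.1  42.4  -8.4 -10.    6.   37.3 -41.   -1.6]
ring_medium [0.4239 0.0541] [ 45.   42.8  -3.   -4.7   6.7  36.2 -38.9  -4.5]
ring_large [ 0.5864 -0.3637] [ 27.2  17.2 -11.9 -24.3  22.8  18.5  -2.6  -1.2]
lid [0.5795 0.0433] [ 38.4  35.7  -1.7  -4.4   7.7  41.6 -28.9  -3.4]
pusher side foot [ 0.3625403  -0.32739361  0.003     ] top grip [ 0.36419761 -0.3209223   0.04      ]
```

View pics/fit0.png

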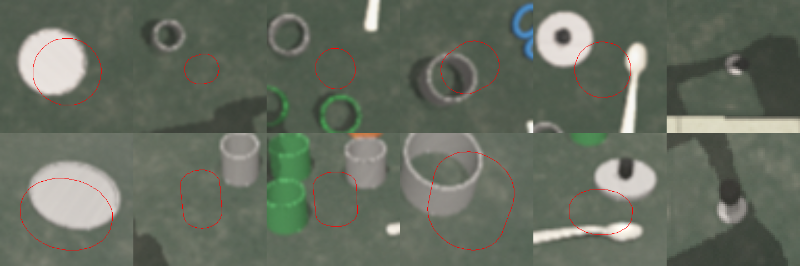

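The mask threshold let the background through, so the fits are off. I'll use the red channel against the local median and take the component nearest the seed.

```bash
cat >> fit.py <<'E'
def mask(s,px,R=34,t=30):
    g=s['img'][:,:,0].astype(float)
    c,r=np.round(px).astype(int);m=np.zeros(g.shape,np.uint8)
    sl=np.s_[max(r-R,0):r+R,max(c-R,0):c+R]
    I=s['img'][sl].astype(float);m[sl]=(I[:,:,0]>np.median(I[:,:,0])+t)&(I.max(2)-I.min(2)<50)
    n,l,st,ce=cv2.connectedComponentsWithStats(m)
    k=max(range(1,n),key=lambda i:st[i,4]>25 and 1000-np.hypot(*(st[i,:2]+st[i,2:4]/2-px)))
    return cv2.convexHull(np.argwhere(l==k)[:,::-1].astype(np.int32))[:,0]
def bb(h,o=0):
    return np.r_[h.min(0)-o,h.max(0)+o].astype(float)
def fit(ss,name,p0,z0=0):
    from scipy.optimize import least_squares
    obs=[bb(mask(s,proj(s,(*p0,.02+z0))),.5) for s in ss]
    def f(p):return np.concatenate([bb(hull(s,MOD[name],p[0],p[1],z0))-o for s,o in zip(ss,obs)])
    r=least_squares(f,p0,x_scale=.01,diff_step=1e-3);return r.x,r.fun
E
cat > run.py <<'E'
from fit import *
ss=[snap('top'),snap('side')]
g=dict(tray=(.632,-.134),ring_small=(.44,-.123),ring_medium=(.476,.117),ring_large=(.575,-.345),lid=(.622,.098))
out=[]
for n,p in g.items():
    x,f=fit(ss,n,p);print(n,x.round(4),f.round(1),fit(ss[:1],n,p)[0].round(4),fit(ss[1:],n,p)[0].round(4))
    for i,s in enumerate(ss):
        c=proj(s,(*x,.02));q=int(c[0])-32,int(c[1])-32
        im=s['img'][q[1]:q[1]+64,q[0]:q[0]+64,::-1].copy();im=cv2.resize(im,(240,240))
        h=((hull(s,MOD[n],*x)-q+.5)*240/64).astype(np.int32);cv2.polylines(im,[h],True,(0,0,255),1);out.append(im)
im=np.vstack([np.hstack(out[i::2]) for i in (0,1)])
cv2.imwrite('pics/fit1.png',cv2.resize(im,(800,320)))
E
python3 run.py
```

```text
tray [ 0.6403 -0.1365] [ 0.1  0.1 -1.2 -0.8  0.1  1.1 -0.5  0.3] [ 0.6392 -0.1381] [ 0.6414 -0.1346]
ring_small [ 0.4413 -0.1223] [-1.3 -0.4 -0.5 -0.3  0.6  1.1 -1.   0.9] [ 0.4404 -0.1249] [ 0.442  -0.1194]
ring_medium [0.4711 0.1201] [-0.3  0.4 -0.4  0.3  1.   0.6 -0.3  0.4] [0.4721 0.1191] [0.4704 0.1223]
ring_large [ 0.572  -0.3321] [-3.7 -0.6 -0.2  0.8 -0.6  1.6  1.   0.9] [ 0.5723 -0.3377] [ 0.5724 -0.3295]
lid [0.6242 0.1007] [ 0.1  0.3 -1.  -1.   0.2  1.2 -0.6  0.4] [0.6232 0.0993] [0.6257 0.104 ]
```

View pics/fit1.png

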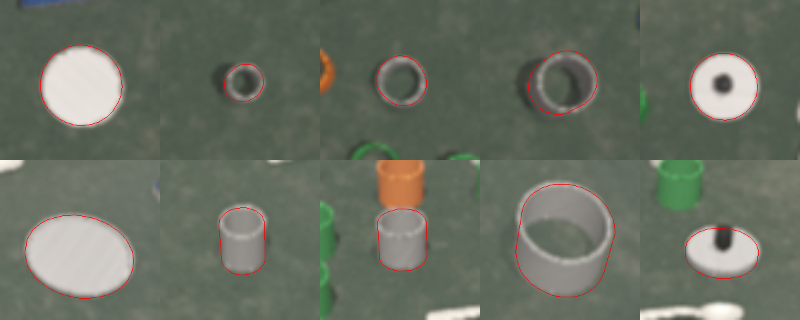

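The fits match well: tray (0.640,-0.1365), small ring (0.441,-0.122), medium ring (0.471,0.120), large ring (0.572,-0.333), lid (0.624,0.101), and pusher about (0.361,-0.324). I'll keep the tool yaw fixed throughout.

```bash
cat > to.py <<'E'
import sys
from h import *
st=bot.read_state();p=np.array(st['eef_pos']);R=np.array(st['tool_rot'])
np.set_printoptions(suppress=True)
print('t',round(st['clock'],2),'pos',p.round(4),'gap',round(st['finger_gap'],3),'F',np.round(st['ft_force'],1),'grip',np.round(st['gripper_force'],1),'z',R[:,2].round(3))
q=p
for a in sys.argv[1:]:
    t=np.array(eval(a));print(a,'d',((R.T@(t-q))*1000).round(1));q=t
E
python3 to.py .361,-.324,.12 .361,-.324,.026
```

```text
t 1.2 pos [ 0.257  -0.5697  0.2453] gap 0.998 F [0.4 0.1 0.4] grip 0.0 z [-0.  0. -1.]
.361,-.324,.12 d [ 195.9 -181.2  125.3]
.361,-.324,.026 d [ 0.  0. 94.]
```

```bash
python3 -m crank '[24.5,-22.6,15.6,0,0,0,-1, 24.5,-22.6,15.6,0,0,0,-1, 24.5,-22.6,15.6,0,0,0,-1, 24.5,-22.6,15.6,0,0,0,-1, 24.5,-22.6,15.6,0,0,0,-1, 24.5,-22.6,15.6,0,0,0,-1, 24.5,-22.6,15.6,0,0,0,-1, 24.5,-22.6,15.6,0,0,0,-1, 0,0,0,0,0,0,-1, 0,0,0,0,0,0,-1]' 40; python3 to.py .361,-.324,.12
python3 - <<'E'
from h import *
o=[]
for c in('top','side'):
    s=snap(c)
    for n in('pusher',):print(c,[(round(d['score'],2),np.round(d['location'],1)) for d in eyes.spot_in(c,n)[:2]])
    p=proj(s,(.361,-.324,.02)).astype(int);print(p)
    im=cv2.resize(s['img'][p[1]-40:p[1]+40,p[0]-40:p[0]+40,::-1],(400,400),interpolation=0);o.append(im)
    t=proj(s,bot.read_state()['eef_pos']);print('tcp px',t)
cv2.imwrite('pics/p1.png',np.hstack(o))
E
```

```text
clock: 2.2
eef_pos: [0.3615, -0.324, 0.1204]
tool_rot: [[0.911, 0.413, -0.0], [0.413, -0.911, -0.0], [-0.0, 0.0, -1.0]]
ft_force: [-0.0, 0.1, 0.1]
finger_gap: 0.999
gripper_force: 0.0
t 2.2 pos [ 0.3615 -0.324   0.1204] gap 0.999 F [-0.   0.1  0.1] grip 0.0 z [-0. -0. -1.]
.361,-.324,.12 d [-0.5 -0.2  0.4]
top [(0.62, array([425.3, 255.6]))]
[427 255]
tcp px [439.68482825 254.55592486]
side [(0.71, array([275.1, 322.8]))]
[275 321]
tcp px [270.48450063 290.19097148]
```

View pics/p1.png

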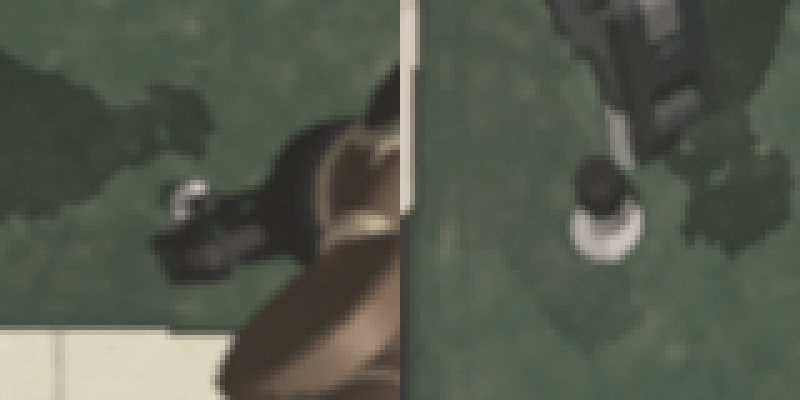

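The crops show the pusher upright. In the side view its foot spans columns 269–283.4 and the whole silhouette spans rows 312–334, so I'll fit that.

```bash
python3 - <<'E'
from fit import *
from scipy.optimize import least_squares
s=snap('side');t=snap('top')
m=[(.013,0),(.013,.005),(.009,.021),(.009,.04)]
o=np.array([269,312,283.4,334])
r=least_squares(lambda p:bb(hull(s,m,*p))+[.5,.5,.5,.5]-o,(.361,-.324),diff_step=1e-3,x_scale=.01);print(r.x,r.fun)
print(bb(hull(t,m,*r.x)), 'top obs left ~',387+170/5)
E
python3 to.py .361,-.324,.12
```

```text
[ 0.36037025 -0.32378907] [ 0.05609131 -0.28619385 -0.05655518  0.27822876]
[420.50564575 250.89057922 432.40237427 259.92184448] top obs left ~ 421.0
t 2.5 pos [ 0.3614 -0.3257  0.1212] gap 0.997 F [-0.8 -0.4 -0.2] grip 0.0 z [ 0.001 -0.001 -1.   ]
.361,-.324,.12 d [ 0.3 -1.7  1.2]
```

```bash
python3 -m crank '[-1,0,31,0,0,0,-1, 0,0,31,0,0,0,-1, 0,0,20,0,0,0,-1, 0,0,9.5,0,0,0,-1, 0,0,0,0,0,0,0.2, 0,0,0,0,0,0,1, 0,0,0,0,0,0,1, 0,0,0,0,0,0,1, 0,0,0,0,0,0,1, 0,0,0,0,0,0,1, 0,0,0,0,0,0,1, 0,0,0,0,0,0,1]' 40
```

```text
clock: 3.7
eef_pos: [0.361, -0.3253, 0.03]
tool_rot: [[0.911, 0.411, 0.001], [0.411, -0.911, -0.001], [0.0, 0.001, -1.0]]
ft_force: [-0.1, 1.2, 6.3]
finger_gap: 0.195
gripper_force: 39.1
```

```bash
python3 -m crank '[0,0,-20,0,0,0,1, 0,0,-30,0,0,0,1, 0,0,-30,0,0,0,1, 0,0,0,0,0,0,1, 0,0,0,0,0,0,1]'; python3 to.py .640,-.1365,.11
```

```text
clock: 4.2
eef_pos: [0.3606, -0.3249, 0.1094]
tool_rot: [[0.911, 0.411, 0.001], [0.411, -0.911, -0.001], [0.0, 0.001, -1.0]]
ft_force: [0.1, 0.3, -0.5]
finger_gap: 0.188
gripper_force: 39.3
t 4.2 pos [ 0.3606 -0.3249  0.1094] gap 0.188 F [ 0.1  0.3 -0.5] grip 39.3 z [ 0.001 -0.001 -1.   ]
.640,-.1365,.11 d [332.2 -56.8  -0.6]
```

```bash
python3 -m crank '[20,-3.5,0,0,0,0,1, 40,-7,0,0,0,0,1, 40,-7,0,0,0,0,1, 40,-7,0,0,0,0,1, 40,-7,0,0,0,0,1, 40,-7,0,0,0,0,1, 40,-7,0,0,0,0,1, 40,-7,0,0,0,0,1, 32,-5,0,0,0,0,1, 0,0,0,0,0,0,1, 0,0,0,0,0,0,1]'; python3 to.py .640,-.1365,.11
python3 - <<'E'
from fit import *
s=snap('side')
m=[(.013,0),(.013,.005),(.009,.021),(.009,.04)]
im=s['img'][:,:,::-1].copy();x=np.array(bot.read_state()['eef_pos'])
p=proj(s,(*x[:2],.07)).astype(int);q=p-32
im=cv2.resize(im[q[1]:q[1]+80,q[0]:q[0]+64],(480,600),interpolation=0)
h=((hull(s,m,.640,-.1365,.08)-q+.5)*7.5).astype(np.int32);cv2.polylines(im,[h],True,(0,0,255),1)
cv2.imwrite('pics/p2.png',im)
E
```

```text
clock: 5.3
eef_pos: [0.6379, -0.1348, 0.1063]
tool_rot: [[0.911, 0.413, -0.005], [0.413, -0.911, 0.001], [-0.004, -0.003, -1.0]]
ft_force: [-0.3, -0.1, -0.1]
finger_gap: 0.191
gripper_force: 39.3
t 5.3 pos [ 0.6379 -0.1348  0.1063] gap 0.191 F [-0.3 -0.1 -0.1] grip 39.3 z [-0.005  0.001 -1.   ]
.640,-.1365,.11 d [ 1.2  2.4 -3.7]
```

View pics/p2.png

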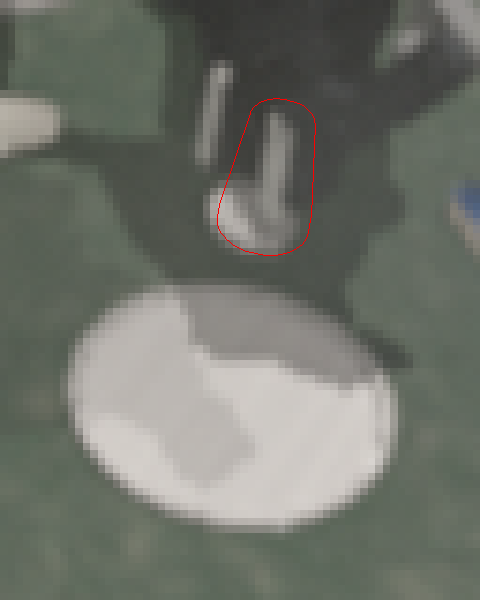

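The pusher is held upright, with its foot about 1.3 px (3 mm) left of the target outline in the side view. The tray is clear below it.

```bash
python3 -m crank '[0,0,0,0,0,0,1]'; python3 to.py .640,-.1365,.11
```

```text
clock: 5.45
eef_pos: [0.6374, -0.1362, 0.1074]
tool_rot: [[0.912, 0.41, -0.003], [0.41, -0.912, 0.001], [-0.003, -0.002, -1.0]]
ft_force: [-0.3, -0.1, -0.8]
finger_gap: 0.191
gripper_force: 39.3
t 5.45 pos [ 0.6374 -0.1362  0.1074] gap 0.191 F [-0.3 -0.1 -0.8] grip 39.3 z [-0.003  0.001 -1.   ]
.640,-.1365,.11 d [ 2.3  1.3 -2.6]
```

```bash
python3 -m crank '[2.4,1,0,0,0,0,1, 0,0,25,0,0,0,1, 0,0,25,0,0,0,1, 0,0,17,0,0,0,1, 0,0,0,0,0,0,1, 0,0,0,0,0,0,1]';python3 -m crank '[0,0,2,0,0,0,1, 0,0,2,0,0,0,1,0,0,0,0,0,0,1]'
```

```text
clock: 6.05
eef_pos: [0.6418, -0.136, 0.0419]
tool_rot: [[0.912, 0.411, -0.0], [0.411, -0.912, 0.0], [-0.0, -0.0, -1.0]]
ft_force: [0.9, -0.7, -0.8]
finger_gap: 0.186
gripper_force: 39.3
clock: 6.35
eef_pos: [0.6425, -0.1358, 0.0387]
tool_rot: [[0.912, 0.411, 0.001], [0.411, -0.912, -0.0], [0.001, 0.001, -1.0]]
ft_force: [-0.0, -0.4, -1.0]
finger_gap: 0.188
gripper_force: 39.3
```

```bash
python3 -m crank '[-1.5,0,2,0,0,0,1, 0,0,2,0,0,0,1,0,0,0,0,0,0,1]'; python3 -m crank '[0,0,1,0,0,0,1, 0,0,1,0,0,0,1,0,0,0,0,0,0,1]'
```

```text
clock: 6.65
eef_pos: [0.6402, -0.1362, 0.0336]
tool_rot: [[0.912, 0.411, -0.001], [0.411, -0.912, 0.0], [-0.001, -0.001, -1.0]]
ft_force: [-0.4, 0.5, -0.9]
finger_gap: 0.19
gripper_force: 39.3
clock: 6.95
eef_pos: [0.6407, -0.1363, 0.0331]
tool_rot: [[0.912, 0.411, -0.0], [0.411, -0.912, 0.0], [-0.0, -0.0, -1.0]]
ft_force: [-1.6, 1.1, 5.7]
finger_gap: 0.196
gripper_force: 39.8
```

```bash
python3 -m crank '[0,0,0,0,0,0,-1, 0,0,0,0,0,0,-1, 0,0,0,0,0,0,-1, 0,0,0,0,0,0,-1, 0,0,-10,0,0,0,-1, 0,0,-25,0,0,0,-1, 0,0,-30,0,0,0,-1, 0,0,-25,0,0,0,-1, 0,0,0,0,0,0,-1]'; python3 to.py .4413,-.1223,.12
```

```text
clock: 7.85
eef_pos: [0.6445, -0.1374, 0.1278]
tool_rot: [[0.911, 0.411, 0.01], [0.411, -0.912, -0.003], [0.008, 0.007, -1.0]]
ft_force: [0.3, 0.5, 0.4]
finger_gap: 0.997
gripper_force: 0.0
t 7.85 pos [ 0.6445 -0.1374  0.1278] gap 0.997 F [0.3 0.5 0.4] grip 0.0 z [ 0.01  -0.003 -1.   ]
.4413,-.1223,.12 d [-179.   -97.3    5.7]
```

```bash
python3 -m crank '[-17.6,-9.2,0,0,0,0,-1, -35,-19,0,0,0,0,-1, -35,-19,0,0,0,0,-1, -35,-19,0,0,0,0,-1, -35,-19,0,0,0,0,-1, -18,-9,2,0,0,0,-1, 0,0,0,0,0,0,-1, 0,0,0,0,0,0,-1, 0,0,0,0,0,0,-1]'; python3 to.py .4413,-.1223,.12
python3 - <<'E'
from fit import *
ss=[snap('top'),snap('side')];o=[]
for s in ss:
    p=proj(s,(.640,-.1365,.02)).astype(int);q=p-32
    im=cv2.resize(s['img'][q[1]:q[1]+64,q[0]:q[0]+64,::-1],(384,384),interpolation=0)
    for m,z in (([(.013,0),(.013,.005),(.009,.021),(.009,.04)],.003),(MOD['tray'],0)):
        h=((hull(s,m,.640,-.1365,z)-q+.5)*6).astype(np.int32);cv2.polylines(im,[h],True,(0,0,255),1)
    o.append(im)
cv2.imwrite('pics/p3.png',np.hstack(o))
E
```

```text
clock: 8.75
eef_pos: [0.4435, -0.1232, 0.1205]
tool_rot: [[0.912, 0.411, 0.002], [0.411, -0.912, -0.001], [0.002, 0.002, -1.0]]
ft_force: [-0.4, -0.4, 0.3]
finger_gap: 1.001
gripper_force: 0.0
t 8.75 pos [ 0.4435 -0.1232  0.1205] gap 1.001 F [-0.4 -0.4  0.3] grip 0.0 z [ 0.002 -0.001 -1.   ]
.4413,-.1223,.12 d [-1.7 -1.7  0.5]
```

View pics/p3.png

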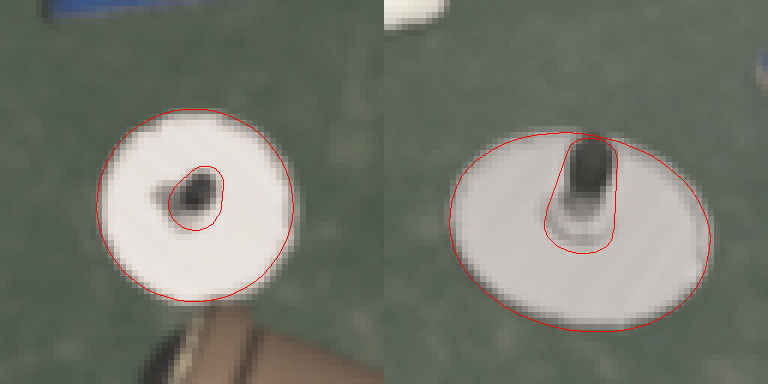

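The pusher stands upright in the middle of the tray: its grip is at about (200,188) in the top crop and inside the predicted outline in the side crop. Now the small ring.

```bash
python3 -m crank '[-1.2,-1.2,25,0,0,0,-1, 0,0,30,0,0,0,-1, 0,0,25,0,0,0,-1, 0,0,13,0,0,0,-1, 0,0,0,0,0,0,0, 0,0,0,0,0,0,1, 0,0,0,0,0,0,1, 0,0,0,0,0,0,1, 0,0,0,0,0,0,1, 0,0,0,0,0,0,1]' 30; python3 -m crank '[0,0,0,0,0,0,1,0,0,0,0,0,0,1]'
```

```text
clock: 9.85
eef_pos: [0.4417, -0.1226, 0.0284]
tool_rot: [[0.912, 0.411, 0.003], [0.411, -0.912, -0.001], [0.002, 0.002, -1.0]]
ft_force: [0.1, 1.5, 5.5]
finger_gap: 0.457
gripper_force: 30.6
clock: 10.05
eef_pos: [0.4417, -0.1226, 0.0283]
tool_rot: [[0.912, 0.411, 0.003], [0.411, -0.912, -0.001], [0.002, 0.002, -1.0]]
ft_force: [-0.3, 0.8, 7.2]
finger_gap: 0.454
gripper_force: 30.6
```

```bash
python3 -m crank '[0,0,-20,0,0,0,1, 0,0,-30,0,0,0,1, 0,0,-30,0,0,0,1, 15,8.2,-5,0,0,0,1, 30,16,0,0,0,0,1, 35,19,0,0,0,0,1, 35,19,0,0,0,0,1, 30,16,0,0,0,0,1, 20,11,0,0,0,0,1, 10,5,0,0,0,0,1, 0,0,0,0,0,0,1, 0,0,0,0,0,0,1]'; python3 -m crank '[0,0,0,0,0,0,1]'; python3 to.py .640,-.1365,.115
```

```text
clock: 11.25
eef_pos: [0.6369, -0.1357, 0.1113]
tool_rot: [[0.911, 0.411, -0.003], [0.411, -0.912, 0.001], [-0.002, -0.002, -1.0]]
ft_force: [-0.6, -0.6, -0.8]
finger_gap: 0.458
gripper_force: 30.6
clock: 11.35
eef_pos: [0.6367, -0.1357, 0.1115]
tool_rot: [[0.912, 0.411, -0.002], [0.411, -0.912, 0.001], [-0.002, -0.001, -1.0]]
ft_force: [-0.5, 0.3, -0.5]
finger_gap: 0.456
gripper_force: 30.6
t 11.35 pos [ 0.6367 -0.1357  0.1115] gap 0.456 F [-0.5  0.3 -0.5] grip 30.6 z [-0.002  0.001 -1.   ]
.640,-.1365,.115 d [ 2.7  2.1 -3.5]
```

```bash
python3 -m crank '[1.2,1,15,0,0,0,1, 0,0,20,0,0,0,1, 0,0,7,0,0,0,1, 0,0,0,0,0,0,1, 0,0,0,0,0,0,1]'; python3 to.py .640,-.1365,.031
```

```text
clock: 11.85
eef_pos: [0.6398, -0.1364, 0.0698]
tool_rot: [[0.912, 0.411, -0.0], [0.411, -0.912, 0.0], [-0.0, -0.0, -1.0]]
ft_force: [0.5, 0.4, -0.5]
finger_gap: 0.455
gripper_force: 30.6
t 11.85 pos [ 0.6398 -0.1364  0.0698] gap 0.455 F [ 0.5  0.4 -0.5] grip 30.6 z [-0.  0. -1.]
.640,-.1365,.031 d [ 0.2  0.2 38.8]
```

```bash
python3 -m crank '[0,0,12,0,0,0,1, 0,0,12,0,0,0,1, 0,0,9,0,0,0,1, 0,0,0,0,0,0,1, 0,0,0,0,0,0,1]'; python3 -m crank '[0,0,2,0,0,0,1, 0,0,1,0,0,0,1,0,0,0,0,0,0,1]';python3 -m crank '[0,0,1,0,0,0,1, 0,0,1,0,0,0,1,0,0,0,0,0,0,1]'
```

```text
clock: 12.35
eef_pos: [0.6395, -0.1362, 0.0362]
tool_rot: [[0.912, 0.411, -0.001], [0.411, -0.912, 0.0], [-0.001, -0.001, -1.0]]
ft_force: [0.5, 0.1, 0.1]
finger_gap: 0.457
gripper_force: 30.6
clock: 12.65
eef_pos: [0.6401, -0.1364, 0.0342]
tool_rot: [[0.912, 0.411, 0.0], [0.411, -0.912, -0.0], [0.0, 0.0, -1.0]]
ft_force: [-0.0, -0.2, -0.8]
finger_gap: 0.455
gripper_force: 30.6
clock: 12.95
eef_pos: [0.6399, -0.1364, 0.0319]
tool_rot: [[0.912, 0.411, -0.0], [0.411, -0.912, 0.0], [-0.0, -0.0, -1.0]]
ft_force: [-1.4, -0.0, -0.5]
finger_gap: 0.457
gripper_force: 30.6
```

```bash
python3 -m crank '[0,0,1,0,0,0,1, 0,0,0,0,0,0,1, 0,0,0,0,0,0,-1, 0,0,0,0,0,0,-1, 0,0,0,0,0,0,-1, 0,0,0,0,0,0,-1, 0,0,-10,0,0,0,-1, 0,0,-25,0,0,0,-1, 0,0,-30,0,0,0,-1, 0,0,-25,0,0,0,-1, 0,0,0,0,0,0,-1]'; python3 -m crank '[-3.2,-20,0,0,0,0,-1, -6.5,-40,0,0,0,0,-1, -6.5,-40,0,0,0,0,-1, -6.5,-40,0,0,0,0,-1, -6.5,-40,0,0,0,0,-1, -6.5,-40,0,0,0,0,-1, -6.5,-40,0,0,0,0,-1, -4.5,-28,0,0,0,0,-1, -2,-15.5,0,0,0,0,-1, 0,0,0,0,0,0,-1, 0,0,0,0,0,0,-1, 0,0,0,0,0,0,-1]'; python3 to.py .4711,.1201,.12
python3 - <<'E'
from fit import *
ss=[snap('top'),snap('side')];o=[]
for P,ms in (((.64,-.1365),((MOD['ring_small'],.003),(MOD['tray'],0))),((.4711,.1201),((MOD['ring_medium'],0),))):
  for s in ss:
    p=proj(s,(*P,.02)).astype(int);q=p-32
    im=cv2.resize(s['img'][q[1]:q[1]+64,q[0]:q[0]+64,::-1],(192,192),interpolation=0)
    for m,z in ms:
        h=((hull(s,m,*P,z)-q+.5)*3).astype(np.int32);cv2.polylines(im,[h],True,(0,0,255),1)
    o.append(im)
cv2.imwrite('pics/p4.png',np.hstack(o))
E
```

```text
clock: 14.05
eef_pos: [0.6438, -0.1374, 0.1268]
tool_rot: [[0.911, 0.411, 0.01], [0.411, -0.912, -0.003], [0.008, 0.007, -1.0]]
ft_force: [0.2, 0.1, 0.6]
finger_gap: 0.999
gripper_force: 0.0
clock: 15.25
eef_pos: [0.4719, 0.1194, 0.1212]
tool_rot: [[0.912, 0.41, 0.001], [0.41, -0.912, -0.0], [0.001, 0.001, -1.0]]
ft_force: [0.6, -0.2, -0.1]
finger_gap: 1.0
gripper_force: 0.0
t 15.25 pos [0.4719 0.1194 0.1212] gap 1.0 F [ 0.6 -0.2 -0.1] grip 0.0 z [ 0.001 -0.    -1.   ]
.4711,.1201,.12 d [-0.5 -1.   1.2]
```

View pics/p4.png

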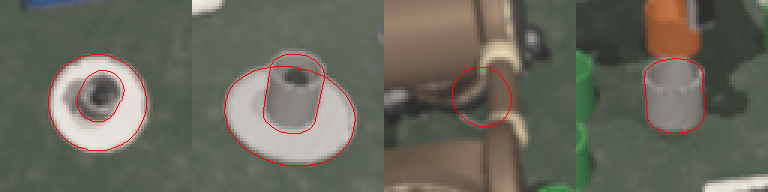

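The medium ring matches its outline, but the small ring's top in the side crop looks lower than predicted. I'll enlarge it.

```bash
python3 - <<'E'
from fit import *
s=snap('side');P=(.64,-.1365)
p=proj(s,(*P,.03)).astype(int);q=p-24
im=cv2.resize(s['img'][q[1]:q[1]+48,q[0]:q[0]+48,::-1],(576,576),interpolation=cv2.INTER_CUBIC)
for z in(.003,.048):
    h=((hull(s,[(.02,0)],*P,z)-q+.5)*12).astype(np.int32);cv2.polylines(im,[h],True,(0,0,255),1)
cv2.imwrite('pics/p5.png',im)
E
```

```text
(no output)
```

View pics/p5.png

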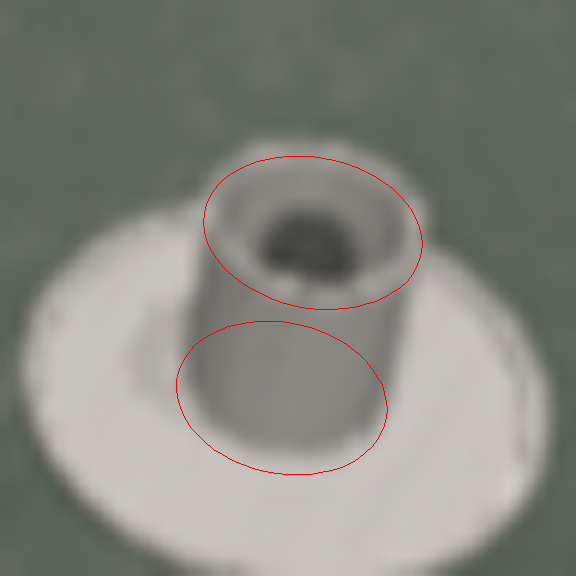

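The small ring stands flat at full height with the pusher's grip centred inside at (307,245). The offset is only side-camera calibration, because the tray shifts the same way. Now the medium ring.

```bash
python3 -m crank '[-0.5,-0.8,25,0,0,0,-1, 0,0,30,0,0,0,-1, 0,0,25,0,0,0,-1, 0,0,13,0,0,0,-1, 0,0,0,0,0,0,0, 0,0,0,0,0,0,1, 0,0,0,0,0,0,1, 0,0,0,0,0,0,1, 0,0,0,0,0,0,1, 0,0,0,0,0,0,1, 0,0,0,0,0,0,1]' 30
```

```text
clock: 16.5
eef_pos: [0.4711, 0.1209, 0.0291]
tool_rot: [[0.911, 0.411, 0.002], [0.411, -0.911, 0.0], [0.002, 0.001, -1.0]]
ft_force: [-0.4, -0.6, 6.4]
finger_gap: 0.623
gripper_force: 31.9
```

```bash
python3 -m crank '[0,0,-20,0,0,0,1, 0,0,-30,0,0,0,1, 0,0,-30,0,0,0,1, 0,0,-7,0,0,0,1, 0,0,0,0,0,0,1,0,0,0,0,0,0,1]'; python3 to.py .640,-.1365,.116
```

```text
clock: 17.1
eef_pos: [0.4689, 0.1206, 0.1138]
tool_rot: [[0.912, 0.411, -0.002], [0.411, -0.912, -0.0], [-0.002, -0.001, -1.0]]
ft_force: [-0.3, 0.6, -1.2]
finger_gap: 0.616
gripper_force: 31.9
t 17.1 pos [0.4689 0.1206 0.1138] gap 0.616 F [-0.3  0.6 -1.2] grip 31.9 z [-0.002 -0.    -1.   ]
.640,-.1365,.116 d [ 50.3 304.7  -2.4]
```

```bash
python3 -m crank '[3.2,20,0,0,0,0,1, 6.5,40,0,0,0,0,1, 6.5,40,0,0,0,0,1, 6.5,40,0,0,0,0,1, 6.5,40,0,0,0,0,1, 6.5,40,0,0,0,0,1, 6.5,40,0,0,0,0,1, 4.5,28,0,0,0,0,1, 2.8,16,0,0,0,0,1, 0,0,0,0,0,0,1, 0,0,0,0,0,0,1, 0,0,0,0,0,0,1]'; python3 to.py .640,-.1365,.075
```

```text
clock: 18.3
eef_pos: [0.6385, -0.1346, 0.1134]
tool_rot: [[0.911, 0.412, -0.003], [0.412, -0.911, 0.001], [-0.002, -0.003, -1.0]]
ft_force: [0.1, -1.0, -0.8]
finger_gap: 0.615
gripper_force: 31.9
t 18.3 pos [ 0.6385 -0.1346  0.1134] gap 0.615 F [ 0.1 -1.  -0.8] grip 31.9 z [-0.003  0.001 -1.   ]
.640,-.1365,.075 d [ 0.7  2.4 38.4]
```

```bash
python3 -m crank '[0.3,1,10,0,0,0,1, 0,0,15,0,0,0,1, 0,0,7,0,0,0,1, 0,0,0,0,0,0,1, 0,0,0,0,0,0,1]'; python3 to.py .640,-.1365,.0315
```

```text
clock: 18.8
eef_pos: [0.6404, -0.1365, 0.0823]
tool_rot: [[0.911, 0.411, -0.001], [0.411, -0.911, 0.0], [-0.001, -0.001, -1.0]]
ft_force: [0.2, -0.4, -0.7]
finger_gap: 0.615
gripper_force: 31.9
t 18.8 pos [ 0.6404 -0.1365  0.0823] gap 0.615 F [ 0.2 -0.4 -0.7] grip 31.9 z [-0.001  0.    -1.   ]
.640,-.1365,.0315 d [-0.3 -0.2 50.8]
```

Centred, with the ring's bottom at about 54 mm, just above the small ring. Going down.

```bash
python3 -m crank '[0,0,5,0,0,0,1, 0,0,5,0,0,0,1, 0,0,3,0,0,0,1, 0,0,0,0,0,0,1]'; python3 to.py .640,-.1365,.0315;  python3 -m crank '[0,0,10,0,0,0,1, 0,0,12,0,0,0,1, 0,0,10,0,0,0,1, 0,0,0,0,0,0,1,0,0,0,0,0,0,1]'; python3 to.py .640,-.1365,.0315
```

```text
clock: 19.2
eef_pos: [0.6403, -0.1367, 0.0693]
tool_rot: [[0.912, 0.411, -0.001], [0.411, -0.912, 0.0], [-0.001, -0.001, -1.0]]
ft_force: [-0.1, -0.7, -0.5]
finger_gap: 0.617
gripper_force: 31.9
t 19.2 pos [ 0.6403 -0.1367  0.0693] gap 0.617 F [-0.1 -0.7 -0.5] grip 31.9 z [-0.001  0.    -1.   ]
.640,-.1365,.0315 d [-0.2 -0.2 37.8]
clock: 19.7
eef_pos: [0.6402, -0.1366, 0.037]
tool_rot: [[0.912, 0.411, -0.002], [0.411, -0.912, 0.0], [-0.001, -0.001, -1.0]]
ft_force: [0.1, 0.7, -0.4]
finger_gap: 0.616
gripper_force: 31.9
t 19.7 pos [ 0.6402 -0.1366  0.037 ] gap 0.616 F [ 0.1  0.7 -0.4] grip 31.9 z [-0.002  0.    -1.   ]
.640,-.1365,.0315 d [-0.2 -0.2  5.5]
```

```bash
python3 -m crank '[0,0,2,0,0,0,1, 0,0,2,0,0,0,1,0,0,0,0,0,0,1]'; python3 -m crank '[0,0,1,0,0,0,1, 0,0,1,0,0,0,1,0,0,0,0,0,0,1]'
```

```text
clock: 20.0
eef_pos: [0.6409, -0.1368, 0.0341]
tool_rot: [[0.912, 0.411, 0.0], [0.411, -0.912, -0.0], [0.0, 0.0, -1.0]]
ft_force: [-0.4, -0.2, 0.1]
finger_gap: 0.616
gripper_force: 31.9
clock: 20.3
eef_pos: [0.641, -0.1369, 0.0322]
tool_rot: [[0.912, 0.411, 0.0], [0.411, -0.912, -0.0], [0.0, 0.0, -1.0]]
ft_force: [0.2, -0.2, -0.1]
finger_gap: 0.618
gripper_force: 31.9
```

```bash
python3 -m crank '[0,0,1,0,0,0,1, 0,0,0,0,0,0,1, 0,0,0,0,0,0,-1, 0,0,0,0,0,0,-1, 0,0,0,0,0,0,-1, 0,0,0,0,0,0,-1, 0,0,-10,0,0,0,-1, 0,0,-25,0,0,0,-1, 0,0,-30,0,0,0,-1, 0,0,-25,0,0,0,-1, 0,0,0,0,0,0,-1]'; python3 -m crank '[-14,15,0,0,0,0,-1, -29,30,0,0,0,0,-1, -29,30,0,0,0,0,-1, -29,30,0,0,0,0,-1, -24,25,0,0,0,0,-1, -18,20,0,0,0,0,-1, 0,0,0,0,0,0,-1, 0,0,0,0,0,0,-1, 0,0,0,0,0,0,-1]'; python3 to.py .572,-.333,.12
cat > look.py <<'E'
from fit import *
import sys
ss=[snap('top'),snap('side')];o=[]
for P,ms in ((((.64,-.1365)),((MOD['ring_medium'],.003),(MOD['tray'],0))),(eval(sys.argv[3]),((MOD[sys.argv[2]],0),))):
  for s in ss:
    p=proj(s,(*P,.02)).astype(int);q=p-24
    im=cv2.resize(s['img'][q[1]:q[1]+48,q[0]:q[0]+48,::-1],(384,288) if 0 else (288,288),interpolation=cv2.INTER_CUBIC)
    for m,z in ms:
      for k in m:
        h=((hull(s,[k],*P,z)-q+.5)*6).astype(np.int32);cv2.polylines(im,[h],True,(0,0,255),1)
    o.append(im)
cv2.imwrite('pics/'+sys.argv[1],np.vstack([np.hstack(o[:2]),np.hstack(o[2:])]))
E
python3 look.py p6.png ring_large .572,-.333
```

```text
clock: 21.4
eef_pos: [0.6446, -0.1378, 0.1267]
tool_rot: [[0.911, 0.411, 0.01], [0.411, -0.912, -0.003], [0.008, 0.006, -1.0]]
ft_force: [0.0, -1.2, -0.1]
finger_gap: 0.999
gripper_force: 0.0
clock: 22.3
eef_pos: [0.5721, -0.3311, 0.1204]
tool_rot: [[0.911, 0.412, -0.001], [0.412, -0.911, 0.001], [-0.0, -0.001, -1.0]]
ft_force: [-0.2, -0.7, -0.1]
finger_gap: 1.001
gripper_force: 0.0
t 22.3 pos [ 0.5721 -0.3311  0.1204] gap 1.001 F [-0.2 -0.7 -0.1] grip 0.0 z [-0.001  0.001 -1.   ]
.572,-.333,.12 d [-0.9  1.7  0.4]
```

View pics/p6.png

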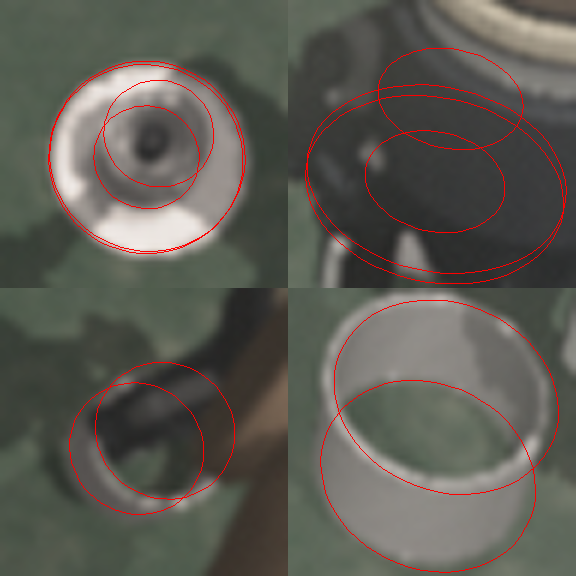

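In the top view the pusher and two rings are concentric in the tray. In the side view the large ring sits about 1 px left of and above its outline. That puts it at about (0.571,-0.3315), so I'll correct and grasp.

```bash
python3 -m crank '[-1.2,0,25,0,0,0,-1, 0,0,25,0,0,0,-1, 0,0,12,0,0,0,-1, 0,0,0,0,0,0,-1, 0,0,0,0,0,0,-1]'; python3 to.py .571,-.3315,.028; python3 look.py p7.png ring_large .571,-.3315
```

```text
clock: 22.9
eef_pos: [0.5716, -0.3325, 0.0593]
tool_rot: [[0.911, 0.412, 0.0], [0.412, -0.911, -0.0], [0.0, 0.0, -1.0]]
ft_force: [0.2, -0.1, -0.9]
finger_gap: 1.0
gripper_force: 0.0
t 22.9 pos [ 0.5716 -0.3325  0.0593] gap 1.0 F [ 0.2 -0.1 -0.9] grip 0.0 z [ 0. -0. -1.]
.571,-.3315,.028 d [-0.1 -1.1 31.3]
```

View pics/p7.png

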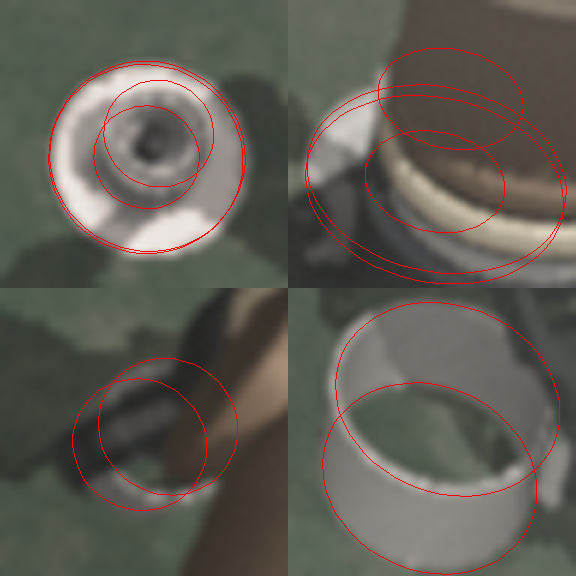

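The large ring fits its outline now and the finger at (550,450) is outside it. Lowering and closing.

```bash
python3 -m crank '[0,-0.8,10,0,0,0,-1, 0,0,12,0,0,0,-1, 0,0,9,0,0,0,-1, 0,0,0,0,0,0,-1, 0,0,0,0,0,0,0, 0,0,0,0,0,0,1, 0,0,0,0,0,0,1, 0,0,0,0,0,0,1, 0,0,0,0,0,0,1, 0,0,0,0,0,0,1]' 30
```

```text
clock: 24.0
eef_pos: [0.5707, -0.3321, 0.028]
tool_rot: [[0.912, 0.411, 0.0], [0.411, -0.912, 0.0], [0.0, -0.0, -1.0]]
ft_force: [-0.0, -0.1, 0.5]
finger_gap: 0.761
gripper_force: 33.7
```

```bash
python3 -m crank '[0,0,-20,0,0,0,1, 0,0,-30,0,0,0,1, 0,0,-30,0,0,0,1, 0,0,-7,0,0,0,1, 0,0,0,0,0,0,1,0,0,0,0,0,0,1]'; python3 to.py .640,-.1365,.116
```

```text
clock: 24.6
eef_pos: [0.5698, -0.3315, 0.1135]
tool_rot: [[0.912, 0.411, -0.002], [0.411, -0.912, 0.001], [-0.001, -0.002, -1.0]]
ft_force: [-0.3, 0.5, -0.9]
finger_gap: 0.759
gripper_force: 33.8
t 24.6 pos [ 0.5698 -0.3315  0.1135] gap 0.759 F [-0.3  0.5 -0.9] grip 33.8 z [-0.002  0.001 -1.   ]
.640,-.1365,.116 d [ 144.2 -148.9   -2.3]
```

```bash
python3 -m crank '[14,-15,0,0,0,0,1, 29,-30,0,0,0,0,1, 29,-30,0,0,0,0,1, 29,-30,0,0,0,0,1, 24,-25,0,0,0,0,1, 18.5,-18.5,0,0,0,0,1, 0,0,0,0,0,0,1, 0,0,0,0,0,0,1, 0,0,0,0,0,0,1]';  python3 to.py .640,-.1365,.083
python3 - <<'E'
from fit import *
s=snap('side');P=bot.read_state()['eef_pos']
p=proj(s,(P[0],P[1],.09)).astype(int);q=p-np.array([32,24])
im=cv2.resize(s['img'][q[1]:q[1]+64,q[0]:q[0]+64,::-1],(576,576),interpolation=cv2.INTER_CUBIC)
for z in (0,.045):
    h=((hull(s,[(.0335,z)],P[0],P[1],P[2]-.0285)-q+.5)*9).astype(np.int32);cv2.polylines(im,[h],True,(0,0,255),1)
h=((hull(s,MOD['tray'][1:],.640,-.1365,0)-q+.5)*9).astype(np.int32);cv2.polylines(im,[h],True,(0,255,0),1)
cv2.imwrite('pics/p8.png',im)
E
```

```text
clock: 25.5
eef_pos: [0.6393, -0.1383, 0.1135]
tool_rot: [[0.912, 0.411, -0.003], [0.411, -0.912, 0.0], [-0.002, -0.001, -1.0]]
ft_force: [-0.9, -0.3, -0.9]
finger_gap: 0.762
gripper_force: 33.8
t 25.5 pos [ 0.6393 -0.1383  0.1135] gap 0.762 F [-0.9 -0.3 -0.9] grip 33.8 z [-0.003  0.    -1.   ]
.640,-.1365,.083 d [ 1.5 -1.3 30.5]
```

View pics/p8.png

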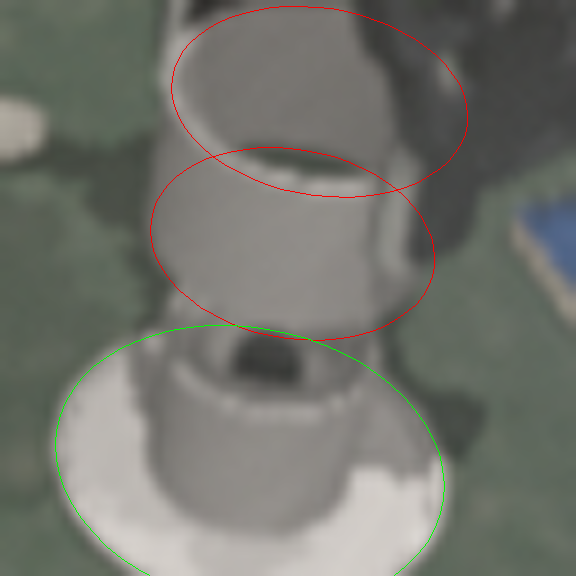

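The held ring is level and within 1 px of its predicted outline. The small and medium rings and the pusher stand nested at about (265,430). Continuing down.

```bash
python3 -m crank '[0.5,-0.3,10,0,0,0,1, 0,0,15,0,0,0,1, 0,0,7,0,0,0,1, 0,0,0,0,0,0,1, 0,0,0,0,0,0,1]'; python3 to.py .640,-.1365,.0315
```

```text
clock: 26.05
eef_pos: [0.6403, -0.1373, 0.0822]
tool_rot: [[0.912, 0.411, -0.001], [0.411, -0.912, 0.0], [-0.001, -0.001, -1.0]]
ft_force: [-0.2, 0.4, -0.6]
finger_gap: 0.761
gripper_force: 33.8
t 26.05 pos [ 0.6403 -0.1373  0.0822] gap 0.761 F [-0.2  0.4 -0.6] grip 33.8 z [-0.001  0.    -1.   ]
.640,-.1365,.0315 d [ 0.1 -0.8 50.7]
```

```bash
python3 -m crank '[0,-0.4,5,0,0,0,1, 0,0,5,0,0,0,1, 0,0,4,0,0,0,1, 0,0,0,0,0,0,1]'; python3 -m crank '[0,0,5,0,0,0,1, 0,0,5,0,0,0,1, 0,0,0,0,0,0,1]'
```

```text
clock: 26.45
eef_pos: [0.64, -0.1366, 0.0681]
tool_rot: [[0.911, 0.411, -0.002], [0.411, -0.911, 0.0], [-0.001, -0.001, -1.0]]
ft_force: [-0.2, 0.2, -1.1]
finger_gap: 0.764
gripper_force: 33.8
clock: 26.75
eef_pos: [0.6398, -0.1366, 0.0579]
tool_rot: [[0.912, 0.411, -0.002], [0.411, -0.912, 0.001], [-0.001, -0.001, -1.0]]
ft_force: [-0.8, 0.3, -0.7]
finger_gap: 0.762
gripper_force: 33.8
```

```bash
python3 -m crank '[0,0,10,0,0,0,1, 0,0,8,0,0,0,1, 0,0,5,0,0,0,1, 0,0,0,0,0,0,1,0,0,0,0,0,0,1]'; python3 -m crank '[0,0,1.5,0,0,0,1, 0,0,1,0,0,0,1,0,0,0,0,0,0,1]'
```

```text
clock: 27.25
eef_pos: [0.6404, -0.1368, 0.0356]
tool_rot: [[0.912, 0.411, -0.001], [0.411, -0.912, 0.0], [-0.0, -0.0, -1.0]]
ft_force: [0.1, -0.1, -0.6]
finger_gap: 0.759
gripper_force: 33.8
clock: 27.55
eef_pos: [0.6407, -0.1369, 0.0336]
tool_rot: [[0.912, 0.411, 0.0], [0.411, -0.912, -0.0], [0.0, 0.0, -1.0]]
ft_force: [-0.2, -0.3, -1.2]
finger_gap: 0.761
gripper_force: 33.8
```

```bash
python3 -m crank '[0,0,1,0,0,0,1, 0,0,1,0,0,0,1,0,0,0,0,0,0,1]'; python3 -m crank '[0,0,0.7,0,0,0,1, 0,0,0,0,0,0,1]'
```

```text
clock: 27.85
eef_pos: [0.6405, -0.1368, 0.0313]
tool_rot: [[0.912, 0.411, -0.0], [0.411, -0.912, 0.0], [-0.0, -0.0, -1.0]]
ft_force: [-0.4, -0.0, -1.3]
finger_gap: 0.764
gripper_force: 33.8
clock: 28.05
eef_pos: [0.6407, -0.1369, 0.031]
tool_rot: [[0.912, 0.411, 0.0], [0.411, -0.912, -0.0], [0.0, 0.0, -1.0]]
ft_force: [-0.5, -0.2, 0.6]
finger_gap: 0.76
gripper_force: 33.9
```

```bash
python3 -m crank '[0,0,0,0,0,0,-1, 0,0,0,0,0,0,-1, 0,0,0,0,0,0,-1, 0,0,-10,0,0,0,-1, 0,0,-25,0,0,0,-1, 0,0,-30,0,0,0,-1, 0,0,-25,0,0,0,-1, 0,0,0,0,0,0,-1]'; python3 -m crank '[8,-22,0,0,0,0,-1, 14.8,-40,0,0,0,0,-1, 14.8,-40,0,0,0,0,-1, 14.8,-40,0,0,0,0,-1, 14.8,-40,0,0,0,0,-1, 11,-30,0,0,0,0,-1, 4.5,-11.3,0,0,0,0,-1, 0,0,0,0,0,0,-1, 0,0,0,0,0,0,-1, 0,0,0,0,0,0,-1]'; python3 to.py .6242,.1007,.12
python3 - <<'E'
import re
t=open('look.py').read().replace("MOD['ring_medium']","MOD['ring_large']");open('look.py','w').write(t)
E
python3 look.py p9.png lid .6242,.1007
```

```text
clock: 28.85
eef_pos: [0.6445, -0.1379, 0.1266]
tool_rot: [[0.911, 0.411, 0.01], [0.411, -0.911, -0.003], [0.008, 0.007, -1.0]]
ft_force: [1.2, -0.6, 0.9]
finger_gap: 1.0
gripper_force: 0.0
clock: 29.85
eef_pos: [0.6243, 0.099, 0.1205]
tool_rot: [[0.912, 0.41, -0.0], [0.41, -0.912, -0.001], [-0.001, 0.0, -1.0]]
ft_force: [-0.5, -0.3, -0.5]
finger_gap: 0.999
gripper_force: 0.0
t 29.85 pos [0.6243 0.099  0.1205] gap 0.999 F [-0.5 -0.3 -0.5] grip 0.0 z [-0.    -0.001 -1.   ]
.6242,.1007,.12 d [ 0.6 -1.6  0.5]
```

View pics/p9.png

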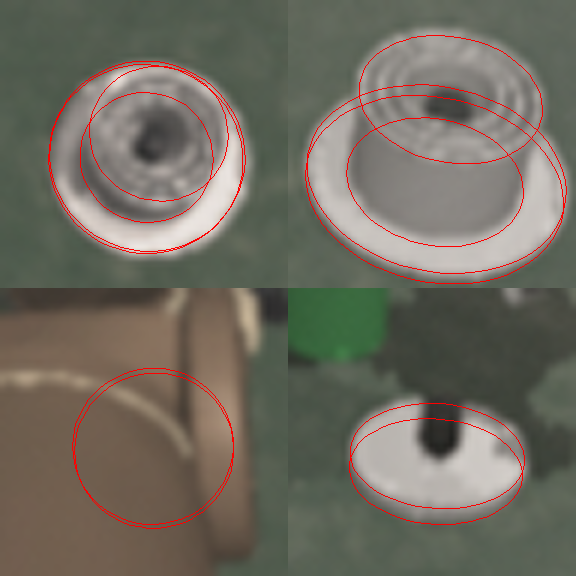

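All three rings sit nested and level, within 1 px of their outlines. The lid is where it was fitted, with its knob at (440,430) in the lower right crop. Grasping the knob.

```bash
python3 -m crank '[0.6,-0.8,25,0,0,0,-1, 0,0,30,0,0,0,-1, 0,0,25,0,0,0,-1, 0,0,12.5,0,0,0,-1, 0,0,0,0,0,0,0, 0,0,0,0,0,0,1, 0,0,0,0,0,0,1, 0,0,0,0,0,0,1, 0,0,0,0,0,0,1, 0,0,0,0,0,0,1, 0,0,0,0,0,0,1, 0,0,0,0,0,0,1]' 60
```

```text
clock: 31.15
eef_pos: [0.626, 0.1018, 0.0302]
tool_rot: [[0.911, 0.411, 0.003], [0.411, -0.911, 0.0], [0.003, 0.001, -1.0]]
ft_force: [-0.7, -0.8, 7.1]
finger_gap: 0.232
gripper_force: 58.7
```

```bash
python3 -m crank '[0,0,-15,0,0,0,1, 0,0,-30,0,0,0,1, 0,0,-30,0,0,0,1, 0,0,-12,0,0,0,1, 0,0,0,0,0,0,1,0,0,0,0,0,0,1]'; python3 to.py .640,-.1365,.116
```

```text
clock: 31.75
eef_pos: [0.6236, 0.1016, 0.1146]
tool_rot: [[0.912, 0.411, -0.001], [0.411, -0.912, -0.0], [-0.001, -0.0, -1.0]]
ft_force: [0.5, -0.3, -1.2]
finger_gap: 0.23
gripper_force: 58.7
t 31.75 pos [0.6236 0.1016 0.1146] gap 0.23 F [ 0.5 -0.3 -1.2] grip 58.7 z [-0.001 -0.    -1.   ]
.640,-.1365,.116 d [-83.  223.8  -1.4]
```

```bash
python3 -m crank '[-8,22,0,0,0,0,1, -14.8,40,0,0,0,0,1, -14.8,40,0,0,0,0,1, -14.8,40,0,0,0,0,1, -14.8,40,0,0,0,0,1, -11,30,0,0,0,0,1, -4.6,11.5,0,0,0,0,1, 0,0,0,0,0,0,1, 0,0,0,0,0,0,1, 0,0,0,0,0,0,1]'; python3 to.py .6405,-.1368,.085
python3 -m crank '[0,0.6,8,0,0,0,1, 0,0,10,0,0,0,1, 0,0,6,0,0,0,1, 0,0,0,0,0,0,1, 0,0,0,0,0,0,1]'; python3 to.py .6405,-.1368,.071
```

```text
clock: 32.75
eef_pos: [0.6403, -0.1342, 0.1145]
tool_rot: [[0.911, 0.413, -0.002], [0.413, -0.911, 0.001], [-0.001, -0.002, -1.0]]
ft_force: [-0.2, -0.4, -1.0]
finger_gap: 0.234
gripper_force: 58.9
t 32.75 pos [ 0.6403 -0.1342  0.1145] gap 0.234 F [-0.2 -0.4 -1. ] grip 58.9 z [-0.002  0.001 -1.   ]
.6405,-.1368,.085 d [-0.8  2.6 29.5]
clock: 33.25
eef_pos: [0.6407, -0.1364, 0.0907]
tool_rot: [[0.911, 0.411, -0.001], [0.411, -0.911, 0.0], [-0.001, -0.001, -1.0]]
ft_force: [0.3, 0.2, 0.3]
finger_gap: 0.23
gripper_force: 58.9
t 33.25 pos [ 0.6407 -0.1364  0.0907] gap 0.23 F [0.3 0.2 0.3] grip 58.9 z [-0.001  0.    -1.   ]
.6405,-.1368,.071 d [-0.4  0.3 19.7]
```

```bash
python3 -m crank '[0,0.3,5,0,0,0,1, 0,0,5,0,0,0,1, 0,0,0,0,0,0,1]';python3 -m crank '[0,0,3,0,0,0,1, 0,0,3,0,0,0,1, 0,0,0,0,0,0,1]'
```

```text
clock: 33.55
eef_pos: [0.6405, -0.1368, 0.0803]
tool_rot: [[0.912, 0.411, -0.002], [0.411, -0.912, 0.0], [-0.001, -0.001, -1.0]]
ft_force: [0.4, -0.5, -0.1]
finger_gap: 0.231
gripper_force: 58.9
clock: 33.85
eef_pos: [0.6408, -0.1368, 0.0747]
tool_rot: [[0.912, 0.411, -0.001], [0.411, -0.912, 0.0], [-0.001, -0.001, -1.0]]
ft_force: [0.5, 0.4, -1.2]
finger_gap: 0.234
gripper_force: 58.9
```

```bash
python3 -m crank '[0,0,1,0,0,0,1, 0,0,1,0,0,0,1, 0,0,0,0,0,0,1]';python3 -m crank '[0,0,1,0,0,0,1, 0,0,0,0,0,0,1]'
```

```text
clock: 34.15
eef_pos: [0.6412, -0.1369, 0.0732]
tool_rot: [[0.912, 0.411, -0.0], [0.411, -0.912, 0.0], [-0.0, -0.0, -1.0]]
ft_force: [0.6, 0.1, -1.2]
finger_gap: 0.233
gripper_force: 58.9
clock: 34.35
eef_pos: [0.6413, -0.137, 0.0723]
tool_rot: [[0.912, 0.411, 0.0], [0.411, -0.912, -0.0], [0.0, 0.0, -1.0]]
ft_force: [-1.2, 0.5, -1.3]
finger_gap: 0.233
gripper_force: 58.7
```

```bash
python3 -m crank '[0,0,1,0,0,0,1, 0,0,0.5,0,0,0,1, 0,0,0,0,0,0,1]'
```

```text
clock: 34.65
eef_pos: [0.6414, -0.137, 0.0722]
tool_rot: [[0.911, 0.411, -0.0], [0.411, -0.911, -0.0], [-0.0, 0.0, -1.0]]
ft_force: [-2.9, 0.9, 4.7]
finger_gap: 0.23
gripper_force: 59.4
```

```bash
python3 -m crank '[0,0,0,0,0,0,-1, 0,0,0,0,0,0,-1, 0,0,0,0,0,0,-1, 0,0,0,0,0,0,-1, 0,0,-15,0,0,0,-1, 0,0,-25,0,0,0,-1, 0,0,-25,0,0,0,-1, 0,0,0,0,0,0,-1, -20,-10,0,0,0,0,-1, -30,-15,0,0,0,0,-1, -35,-20,0,0,0,0,-1, -35,-20,0,0,0,0,-1]'; python3 -m crank '[-35,-20,0,0,0,0,-1, -15,-8,0,0,0,0,-1, 0,0,0,0,0,0,-1]'
python3 - <<'E'
from fit import *
ss=[snap('top'),snap('side')];o=[];P=(.6405,-.1368)
for s in ss:
    p=proj(s,(*P,.03)).astype(int);q=p-32
    im=cv2.resize(s['img'][q[1]:q[1]+64,q[0]:q[0]+64,::-1],(384,384),interpolation=cv2.INTER_CUBIC)
    for r,z in ((.04,.042),(.04,.051),(.0335,.003),(.049,.006),(.011,.077)):
        h=((hull(s,[(r,z)],*P)-q+.5)*6).astype(np.int32);cv2.polylines(im,[h],True,(0,0,255),1)
    o.append(im)
cv2.imwrite('pics/p10.png',np.hstack(o))
E
```

```text
clock: 35.85
eef_pos: [0.5035, -0.1268, 0.1355]
tool_rot: [[0.911, 0.411, -0.0], [0.411, -0.911, 0.0], [-0.0, -0.0, -1.0]]
ft_force: [0.6, 0.0, 1.1]
finger_gap: 1.003
gripper_force: 0.0
clock: 36.15
eef_pos: [0.4447, -0.1213, 0.135]
tool_rot: [[0.912, 0.411, -0.003], [0.411, -0.912, 0.001], [-0.002, -0.002, -1.0]]
ft_force: [0.2, -0.3, 0.5]
finger_gap: 1.005
gripper_force: 0.0
```

View pics/p10.png

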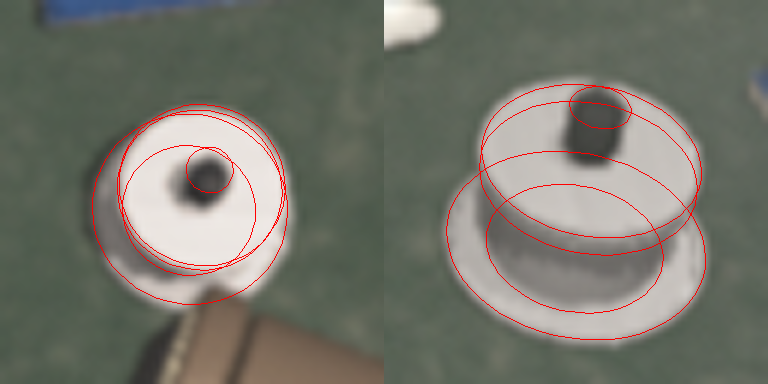

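The lid sits level and fully down: its top disc matches the outline around (590,160) in the side crop and its knob is upright at (597,120). The skirt covers the large ring and the arm is clear.

```bash
python3 -c "
from plant import bot
print(bot.hand_in())"
```

```text
the job is handed in; nothing more can be done
None
```

I packed the pusher and the small, medium and large rings into the tray in that order, set the lid on level and fully down, and handed the job in at about 36 s; the piping tip, coupler and teaspoon were not touched.

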